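Lay out engine parts on their bench supports

TASK

Lay the engine parts out ready for fitting: stand the piston crown up on the steel plate, midway between its two blocks, and lay the shaft across the two V rests, with its middle over the middle of the stand. Put the bearing flat and centred on top of the round pedestal, then the spacer collar upright and centred on top of the bearing. Leave the black mouse and the small cardboard box where they are.

Things in the scene. Friction and masses are not known exactly. Their poses are not given: they have to be found in the camera images.
- piston_center (a point): Centre (half-way up) of the loose aluminium piston: a plain upright cylinder 54 mm in diameter and 50 mm tall, with three dark ring grooves near its top. It starts standing on the bench crown up; z axis up.
- shaft_center (a point): Centre of the loose plain steel shaft: a solid round bar 18 mm in diameter and 100 mm long, which starts lying on the bench (centre 9 mm up) and can roll. The y axis runs along its length.
- bearing_center (a point): Centre (half-way up) of the loose steel ball bearing: a flat ring 52 mm outside diameter, 25 mm bore, 15 mm tall, with balls visible between its two races, lying flat on the bench. z axis up.
- collar_center (a point): Centre (half-way up) of the loose brass spacer collar: a thick-walled plain ring 40 mm outside diameter, 22 mm bore, 24 mm tall, standing on the bench with its bore upright. z axis up.
- plate_mid (a point): Point on the top face of the fixed steel plate, midway between its two upright blocks. The plate is 90 mm (x) by 170 mm (y) and its top is 20 mm above the bench. The blocks stand at the plate's two y ends, each 60 mm (x) by 20 mm (y), rising 30 mm above the plate, with a clear gap of 114 mm (y) between them. The x sides are open.
- vrest_seat (a point): Where the shaft's centre lies when seated in the fixed grey V-rest stand, 43 mm above the bench. Base 60 (x) by 110 mm (y), 10 mm thick; two upright 90-degree V rests, each 12 mm thick along y, centred at y = -36 and +36 mm, leaving a 60 mm gap between them for the fingers. Each is 43 mm wide in x, its V tips 46 mm above the bench. The seated shaft lies along y, 8 mm past each rest.
- pedestal_top (a point): Centre of the flat top face, 72 mm in diameter, of the fixed round dark steel pedestal, 30 mm above the bench; its foot is 88 mm in diameter.
- mouse: Loose black computer mouse, 100 mm (x) by 58 mm (y), 29 mm tall, lying among the parts; origin at the centre of its underside. Not to be moved.
- carton: Loose small plain cardboard box, 70 mm (x) by 50 mm (y), 40 mm tall, standing among the parts; origin at the centre of its underside. Not to be moved.
Mind the look-alikes: they are no part of the job. What is meant by the part that bears collar_center is not blue, and is the larger of those in its own colour.

How it is judged:
At the end, for the whole second after the job is handed in: Piston upright, within 12 mm of midway between the blocks; shaft seated in both V rests, centre within 15 mm of the stand's; bearing flat on the pedestal, within 10 mm of its centre; collar flat on the bearing, within 8 mm of its centre; all at rest (horizontal distance between piston_center and plate_mid below 0.012 m and z of piston_center in the frame of plate_mid between 0.021 and 0.029 m and angle between each of piston_center, collar_center's own z axis and vertical below 0.1 rad and horizontal distance between shaft_center and vrest_seat below 0.015 m and z of shaft_center in the frame of vrest_seat between -0.004 and 0.004 m and angle between the y axis of shaft_center and the y axis of vrest_seat, either way round below 0.1 rad and horizontal distance between bearing_center and pedestal_top below 0.01 m and z of bearing_center in the frame of pedestal_top between 0.0045 and 0.0105 m and horizontal distance between collar_center and bearing_center below 0.008 m and z of collar_center in the frame of bearing_center between 0.0165 and 0.0225 m and linear speed of each of piston, shaft, bearing, collar below 0.01 m/s); the robot touches nothing.
It fails at once if the mouse is pushed more than 30 mm from where it stood (distance of mouse from where it was at the start of the episode above 0.03 m).
It fails at once if the small cardboard box is pushed more than 30 mm from where it stood (distance of carton from where it was at the start of the episode above 0.03 m).
It also fails if it takes over 128 s, if anything falls off the work surface, if the arm or the gripper's body presses on something with over 40 N, if the wrist force passes 120 N, or if a joint passes its speed limit or range.

ROBOT

A 6-joint arm with a two-finger parallel gripper is mounted at the origin on the work surface. World frame = base frame: x ahead of the robot, y to its left, z up, the work surface at z = 0. Lengths are in m, angles in rad, forces in N, time in s.
With the tool pointing down it reaches from about 0.375 to 0.975 m from the base axis. Payload 3.8 kg.
Tool frame: the origin (TCP) lies at the very end of the fingers, on their centre line; the grasp point (between the pads) lies 19 mm behind it; z points along the fingers, y is the line along which they close (so a half turn about z gives the same grasp; the last joint's range is limited). The gripper opens to 88 mm and grips with 3 to 60 N. Pads are 18 mm wide; open, the fingers measure 123 mm over their backs; the gripper's body (75 mm by 187 mm) begins 45 mm behind the grasp point.
Start: joints at [1.17, 0.264, 1.604, -0, 1.274, -0.037], TCP at [0.24, 0.631, 0.205] pointing down, gripper open.
Joint ranges: [-2.63, 2.63], [-0.94, 2.18], [0.31, 2.57], [-1.31, 4.45], [0, 2.66], [-2.55, 2.55]. Speed limits (rad/s): [2.57, 2.57, 3.14, 3.14, 3.14, 3.14].

INTERFACE

Orientations are given as a 3x3 rotation matrix whose columns are the frame's x, y, z axes.
In Python, from plant import read_state, imaging, job gives the robot as it stands.
- The arm moves only by the tool drive_tool, never from a script. Its argument "increments" is one flat list of numbers, 7 for each row, row after row: the shift along the tool's x, y, z in mm, then the turn, a rotation vector about the tool's x, y, z in rad, then the opening, from 0 (shut) to 1 (fully open). A call has exactly 8 rows; each row shifts and turns the commanded pose from where the row before left it, along the tool's axes as they then stand; what a row does not reach is not made up. A row lasts 1/12 s, in which the tool goes at most 41.7 mm and 7.16 degrees, less where a joint would pass 70% of its speed; a pose out of reach is approached as far as the arm can. A call is refused whole if a number of a shift passes 41.7 or a number of a turn 0.125, either way. A call with a gripper value outside its range is refused whole. The fingers move at their own pace and stop on an object; the grip force is fixed at half the most. Time passes only in rows, so rows that do not move let the fingers close, or fill a call up. It gives the time, the measured TCP pose, the force, the opening and the grip force at its end, in the units of the state.
- read_state(): the state, without advancing time (a new reading comes with each control period).
- imaging.get_image(name): name is "scene" or "top"; returns a dict with "pixels" (400x640x3 uint8, red, green, blue), "fx", "fy", "cx", "cy" (pixels), "camera_from_world" (4x4, takes a point from world to camera coordinates). Camera axes: x right, y up, looking along -z (the intrinsics and any distortion apply to the point x, -y, -z); pixel columns grow to the right and rows downward; lengths in m; the calibration is good to about 2 mm. A picture is of the moment at which its call begins. There is no depth.
- job.sign_off(): hands the job in; it is judged then, once.
The state is a dict: "time": time; "joint_pos": joint angles; "joint_vel": joint speeds; "joint_torque": joint torques, N m; "position": TCP position; "tool_rot": TCP orientation; "contact_force": force on the tool from outside, world axes, zero at the start; "torque": the same for the moment, N m; "grip_width": finger opening in m; "gripper_force": force on a finger pad.
Only numpy, scipy, OpenCV 4.12 (cv2) and the standard library are available. Lean on these libraries where they do the work, as an engineer would, in place of code of your own. Each camera call takes 0.05 s, during which the arm holds its last target. There are 200 camera calls.

## Working session

There is one attempt and no reset: what is moved stays moved. The work goes in short steps, Python scripts to look and compute and a tool call to move; the robot and the scene stay as the last step left them, time stands still between calls to the robot, and variables do not carry over. Pictures are saved under pics/ and viewed, at most 14 in all, crops included, and the job is handed in when it is done.

Besides the shell and the picture viewer there is one more tool, called after "Emit:" as name(argument=value, ...) on one line, values as JSON. drive_tool: Moves the arm, as the interface text tells. Its arguments: {"type":"object","properties":{"increments":{"type":"array"}},"required":["increments"]}

```bash
ls; mkdir -p pics
python3 - <<'E'
from plant import read_state, imaging
import cv2,numpy as np
for n in("top","scene"):
    d=imaging.get_image(n); cv2.imwrite(f"pics/{n}0.png",d["pixels"][:,:,::-1]); print(n,d["fx"],d["fy"],d["cx"],d["cy"],[k for k in d]); print(np.round(d["camera_from_world"],4))
s=read_state(); print(s["time"],s["position"],np.round(s["tool_rot"],3),s["grip_width"])
E
```

```text
pics
top 362.0560537234758 362.0560537234758 321.57260726356884 198.85441002902076 ['pixels', 'fx', 'fy', 'cx', 'cy', 'camera_from_world']
[[ 0.0236 -0.9994  0.0234 -0.0175]
 [ 0.9812  0.0276  0.1909 -0.4872]
 [-0.1915  0.0185  0.9813 -0.8374]
 [ 0.      0.      0.      1.    ]]
scene 472.2239561658088 472.2239561658088 322.14142150917104 199.43639336038646 ['pixels', 'fx', 'fy', 'cx', 'cy', 'camera_from_world']
[[-0.8367  0.5477 -0.0015  0.4141]
 [-0.4409 -0.6719  0.5952  0.1835]
 [ 0.325   0.4986  0.8036 -1.3072]
 [ 0.      0.      0.      1.    ]]
0.1 [0.23991785 0.63018327 0.20372343] [[-0.935  0.356 -0.001]
 [ 0.356  0.935 -0.002]
 [ 0.    -0.002 -1.   ]] 0.08783574589425991
```

View pics/top0.png

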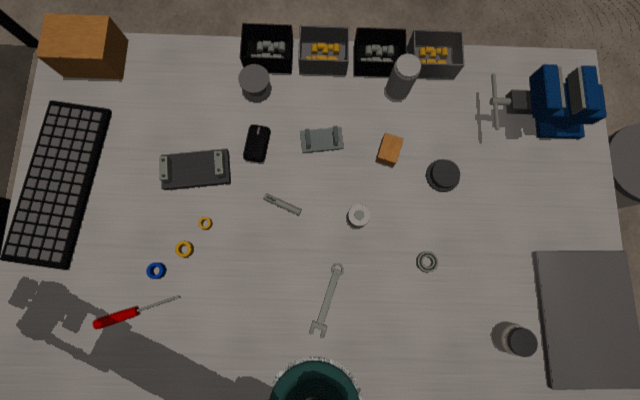

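View pics/scene0.png

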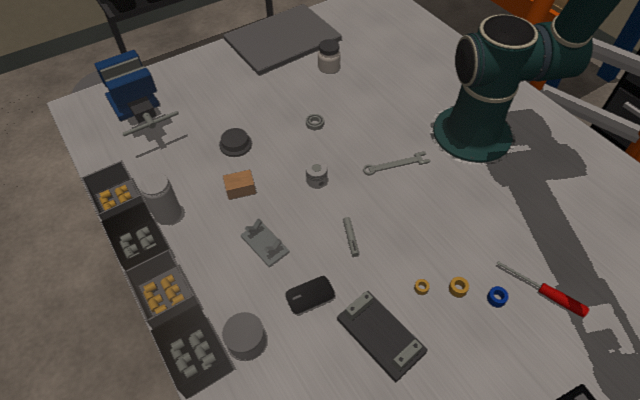

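The top view shows, in pixels: piston (358,215), shaft (282,204), bearing (427,262), pedestal (443,176), V stand (322,139), plate (195,169), mouse (257,144) and carton (390,150). The scene view shows the same layout.

Collar candidates in the top view are the small brass ring (204,223), the larger brass ring (184,249) and the blue ring (156,270). By the description it should be the larger brass one at (184,249). I'll check that in a crop.

```bash
cat > h.py <<'E'
import numpy as np,cv2
from plant import read_state, imaging
def ray(d,u,v):
    T=d["camera_from_world"];R=T[:3,:3];c=-R.T@T[:3,3]
    return c,R.T@np.array([(u-d["cx"])/d["fx"],-(v-d["cy"])/d["fy"],-1])
def onplane(d,u,v,z):
    c,r=ray(d,u,v);return c+r*(z-c[2])/r[2]
def proj(d,p):
    q=d["camera_from_world"]@np.append(p,1);return np.array([d["cx"]+d["fx"]*q[0]/-q[2],d["cy"]-d["fy"]*q[1]/-q[2]])
E
python3 - <<'E'
import cv2
a=cv2.imread("pics/top0.png")[120:290,140:470];cv2.imwrite("pics/c1.png",cv2.convertScaleAbs(cv2.resize(a,None,fx=2.4,fy=2.4,interpolation=cv2.INTER_CUBIC),alpha=1.5))
a=cv2.imread("pics/scene0.png")[95:395,210:530];cv2.imwrite("pics/c2.png",cv2.convertScaleAbs(cv2.resize(a,None,fx=2,fy=2,interpolation=cv2.INTER_CUBIC),alpha=1.5))
E
```

```text
(no output)
```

View pics/c1.png

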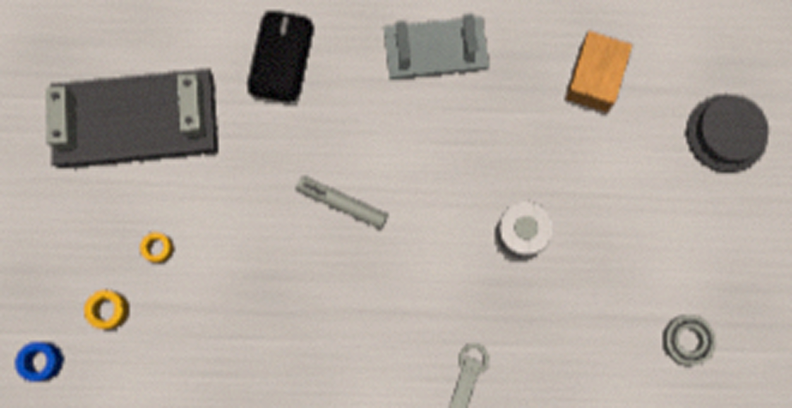

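View pics/c2.png

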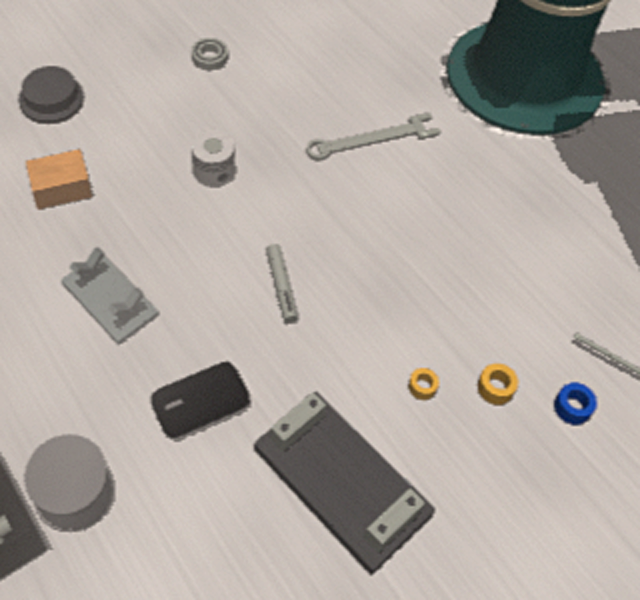

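The crop confirms it: the larger brass ring at c1 (107,309) is the collar. The small brass ring is at (156,247) and the blue one at (39,361). Next I'll measure with masks, cross-checked by triangulation.

```bash
cat > m.py <<'E'
from h import *
top=imaging.get_image("top");sc=imaging.get_image("scene")
T=lambda u,v:((u+.5)/2.4-.5+140,(v+.5)/2.4-.5+120)
S=lambda u,v:((u+.5)/2-.5+210,(v+.5)/2-.5+95)
def tri(a,b):
    c1,r1=ray(top,*a);c2,r2=ray(sc,*b)
    s=np.linalg.lstsq(np.c_[r1,-r2],c2-c1,rcond=None)[0];p,q=c1+r1*s[0],c2+r2*s[1]
    return (p+q)/2,np.linalg.norm(p-q)
for n,a,b,z in [("piston",(526,228),(214,146),.05),("bearing",(689,340),(209,53),.015),("collar",(107,308),(498,381),.024),("pedestal",(733,128),(49,84),.03),
  ("blockN",(187,103),(300,418),.05),("blockF",(57,115),(396,515),.05)]:
    p,e=tri(T(*a),S(*b));print(n,p.round(4),"gap",round(e,4),"top@z",onplane(top,*T(*a),z)[:2].round(4),"scene@z",onplane(sc,*S(*b),z)[:2].round(4))
hsv={k:cv2.cvtColor(d["pixels"],cv2.COLOR_RGB2HSV) for k,d in(("t",top),("s",sc))}
g=cv2.cvtColor(top["pixels"],cv2.COLOR_RGB2GRAY).astype(int)
diff=(cv2.medianBlur(g.astype(np.uint8),75).astype(int)-g)
m=((diff>15)).astype(np.uint8)
for n,(x0,y0,x1,y1),z in [("shaft",(255,185,310,222),.009),("vbase",(295,118,350,160),.01),("bearing",(410,245,445,280),.015),("plate",(150,140,240,195),.02),("collar",(170,235,198,262),.02),("ped",(420,152,468,196),.03)]:
    w=np.zeros_like(m);w[y0:y1,x0:x1]=m[y0:y1,x0:x1]
    c=max(cv2.findContours(w,0,2)[0],key=cv2.contourArea);r=cv2.minAreaRect(c)
    b=np.array([onplane(top,*q,z)[:2] for q in cv2.boxPoints(r)])
    print(n,np.round(r[0],1),"ctr",onplane(top,*r[0],z)[:2].round(4),"sides",np.linalg.norm(b[1]-b[0]).round(3),np.linalg.norm(b[2]-b[1]).round(3),"dirs",np.degrees(np.arctan2(*(b[1]-b[0])[::-1])).round(1))
for k,d in(("t",top),("s",sc)):
    mm=cv2.inRange(hsv[k],(15,120,60),(35,255,255));
    for c in cv2.findContours(mm,0,2)[0]:
        if cv2.contourArea(c)>60: 
            (x,y),r=cv2.minEnclosingCircle(c)
            if r<20: print("brass",k,round(x,1),round(y,1),round(r,1),onplane(d,x,y,.012).round(4)[:2])
# end points
for n,a,z in [("sA",(302,184),.012),("sB",(382,221),.012),("vb",(385,25),.01),("vb",(484,15),.01),("vb",(488,70),.01),("vb",(392,78),.01),
 ("pl",(50,165),.02),("pl",(215,153),.02),("pl",(211,69),.02)]: print(n,onplane(top,*T(*a),z)[:2].round(4))
for n,a in [("s1",(272,246)),("s2",(291,318))]: print(n,onplane(sc,*S(*a),.012)[:2].round(4))
E
python3 m.py
```

```text
piston [ 0.4497 -0.0953  0.0494] gap 0.0023 top@z [ 0.4504 -0.0961] scene@z [ 0.4493 -0.094 ]
bearing [ 0.3442 -0.2708  0.009 ] gap 0.0 top@z [ 0.344  -0.2689] scene@z [ 0.3474 -0.2655]
collar [0.3607 0.3269 0.0192] gap 0.0025 top@z [0.3613 0.3243] scene@z [0.3623 0.3288]
pedestal [ 0.5662 -0.3176  0.0324] gap 0.0003 top@z [ 0.5667 -0.3184] scene@z [ 0.5655 -0.32  ]
blockN [0.5712 0.2547 0.0474] gap 0.001 top@z [0.5708 0.2536] scene@z [0.5716 0.2559]
blockF [0.5537 0.385  0.0497] gap 0.0012 top@z [0.554  0.3844] scene@z [0.5533 0.3855]
shaft [281.9 204.1] ctr [0.4785 0.0946] sides 0.023 0.103 dirs -22.1
vbase [321.3 139.1] ctr [ 0.655  -0.0011] sides 0.113 0.071 dirs -81.1
bearing [426.5 261.5] ctr [ 0.3437 -0.2682] sides 0.052 0.051 dirs -88.6
plate [194.3 169.3] ctr [0.5602 0.3194] sides 0.182 0.099 dirs -82.7
collar [188.  250.3] ctr [0.3563 0.3163] sides 0.041 0.026 dirs -16.8
ped [442.5 175. ] ctr [ 0.5614 -0.3114] sides 0.089 0.091 dirs -1.8
brass t 183.5 248.0 9.0 [0.362  0.3304]
brass t 204.6 222.5 6.6 [0.4263 0.2844]
brass t 390.0 148.0 15.0 [ 0.6354 -0.182 ]
brass t 321.5 57.5 15.6 [0.8904 0.0039]
brass t 433.0 52.0 14.3 [ 0.9192 -0.3057]
brass t 325.0 48.0 14.3 [ 0.9198 -0.0051]
brass s 154.3 297.5 15.8 [ 0.9164 -0.0075]
brass s 421.1 286.4 7.7 [0.4256 0.2835]
brass s 458.3 286.4 10.0 [0.3585 0.3275]
brass s 170.5 290.0 15.1 [ 0.8809 -0.0048]
brass s 106.3 199.5 9.8 [ 0.9188 -0.3189]
brass s 122.5 193.5 8.9 [ 0.8793 -0.3151]
sA [0.4968 0.1366]
sB [0.4596 0.0508]
vb [0.6781 0.0554]
vb [ 0.6934 -0.0536]
vb [ 0.6298 -0.0588]
vb [0.6174 0.0456]
pl [0.508  0.3988]
pl [0.5259 0.2285]
pl [0.6181 0.2394]
s1 [0.4589 0.0476]
s2 [0.4973 0.14  ]
```

Emit:
drive_tool(increments=[0,0,0,0,0,0.1,1,0,0,0,0,0,0.1,1,0,0,0,0,0,0.1,1,0,0,0,0,0,0.1,1,0,0,0,0,0,0.1,1,0,0,0,0,0,0.1,1,0,0,0,0,0,0.1,1,0,0,0,0,0,0.1,1])

```text
time: 0.87
position: [0.2401, 0.6306, 0.2045]
tool_rot: [[-0.391, 0.92, -0.0], [0.92, 0.391, -0.001], [-0.0, -0.0, -1.0]]
contact_force: [-0.1, 0.1, 0.1]
grip_width: 0.0882
gripper_force: 0.0
```

Emit:
drive_tool(increments=[0,0,0,0,0,0.1,1,0,0,0,0,0,0.1,1,0,0,0,0,0,0.1,1,0,0,0,0,0,0.1,1,0,0,0,0,0,0.1,1,0,0,0,0,0,0.1,1,0,0,0,0,0,0.1,1,0,0,0,0,0,0.1,1])

```text
time: 1.53
position: [0.2401, 0.6306, 0.2045]
tool_rot: [[0.388, 0.922, -0.0], [0.922, -0.388, -0.001], [-0.001, 0.0, -1.0]]
contact_force: [0.2, -0.5, -0.3]
grip_width: 0.0879
gripper_force: 0.0
```

Emit:
drive_tool(increments=[-25,26.8,6,0,0,0,1,-25,26.8,6,0,0,0,1,-25,26.8,6,0,0,0,1,-25,26.8,6,0,0,0,1,-25,26.8,6,0,0,0,1,-25,26.8,6,0,0,0,1,-25,26.8,6,0,0,0,1,-25,26.8,6,0,0,0,1])

```text
time: 2.2
position: [0.3619, 0.3622, 0.1566]
tool_rot: [[0.383, 0.924, 0.0], [0.924, -0.383, -0.0], [0.0, 0.0, -1.0]]
contact_force: [0.7, 0.2, 0.0]
grip_width: 0.0881
gripper_force: 0.0
```

Emit:
drive_tool(increments=[-25,26.8,6,0,0,0,1,-25,26.8,6,0,0,0,1,-25,26.8,6,0,0,0,1,-25,26.8,6,0,0,0,1,-25,26.8,6,0,0,0,1,-25,26.8,6,0,0,0,1,-25,26.8,6,0,0,0,1,-25,26.8,6,0,0,0,1])

```text
time: 2.87
position: [0.4835, 0.0953, 0.1088]
tool_rot: [[0.383, 0.924, 0.0], [0.924, -0.383, 0.0], [0.0, 0.0, -1.0]]
contact_force: [0.7, 0.6, -0.1]
grip_width: 0.088
gripper_force: 0.0
```

Emit:
drive_tool(increments=[-3,-5,15,0,0,0,1,0,0,20,0,0,0,1,0,0,20,0,0,0,1,0,0,20,0,0,0,1,0,0,15,0,0,0,1,0,0,10,0,0,0,1,0,0,5,0,0,0,1,0,0,0,0,0,0,1])

```text
time: 3.53
position: [0.4764, 0.0961, 0.0029]
tool_rot: [[0.383, 0.924, -0.002], [0.924, -0.383, -0.0], [-0.001, -0.002, -1.0]]
contact_force: [-0.0, -0.8, 0.8]
grip_width: 0.0879
gripper_force: 0.0
```

Emit:
drive_tool(increments=[0,0,0,0,0,0,0,0,0,0,0,0,0,0,0,0,0,0,0,0,0,0,0,0,0,0,0,0,0,0,0,0,0,0,0,0,0,0,0,0,0,0,0,0,0,0,0,0,0,0,0,0,0,0,0,0])

```text
time: 4.2
position: [0.4774, 0.0963, 0.004]
tool_rot: [[0.383, 0.924, 0.0], [0.924, -0.383, 0.0], [0.0, 0.0, -1.0]]
contact_force: [0.0, -0.1, 0.3]
grip_width: 0.0367
gripper_force: 0.0
```

Emit:
drive_tool(increments=[0,0,-5,0,0,0,0,0,0,-15,0,0,0,0,0,0,-20,0,0,0,0,0,0,-20,0,0,0,0,0,0,-20,0,0,0,0,0,0,-20,0,0,0,0,0,0,-20,0,0,0,0,0,0,-10,0,0,0,0])

```text
time: 4.87
position: [0.4789, 0.0965, 0.137]
tool_rot: [[0.383, 0.924, 0.004], [0.924, -0.383, 0.001], [0.002, 0.004, -1.0]]
contact_force: [0.9, 0.2, 0.5]
grip_width: 0.0004
gripper_force: 0.0
```

I lifted before the fingers had finished closing: they take about 1 s. I'll reopen and see where the shaft is.

Emit:
drive_tool(increments=[0,0,0,0,0,0,1,0,0,0,0,0,0,1,0,0,0,0,0,0,1,0,0,0,0,0,0,1,0,0,0,0,0,0,1,0,0,0,0,0,0,1,0,0,0,0,0,0,1,0,0,0,0,0,0,1])

```text
time: 5.53
position: [0.4771, 0.0962, 0.1335]
tool_rot: [[0.383, 0.924, -0.001], [0.924, -0.383, -0.0], [-0.0, -0.001, -1.0]]
contact_force: [0.0, 1.0, -0.2]
grip_width: 0.0518
gripper_force: 0.0
```

```bash
cat > look.py <<'E'
from h import *
import sys
# look.py out x y z : crops of both views about a world point, side by side
p=np.array(list(map(float,sys.argv[2:5])));o=[]
for n in("top","scene"):
    d=imaging.get_image(n);q=proj(d,p).astype(int);x=np.clip(q[0]-50,0,540);y=np.clip(q[1]-50,0,300)
    o.append(cv2.convertScaleAbs(cv2.resize(d["pixels"][y:y+100,x:x+100,::-1],(400,400),interpolation=cv2.INTER_CUBIC),alpha=1.5));print(n,x,y)
cv2.imwrite("pics/"+sys.argv[1],np.hstack(o))
E
python3 look.py s1.png .478 .094 .01
```

```text
top 232 154
scene 300 185
```

View pics/s1.png

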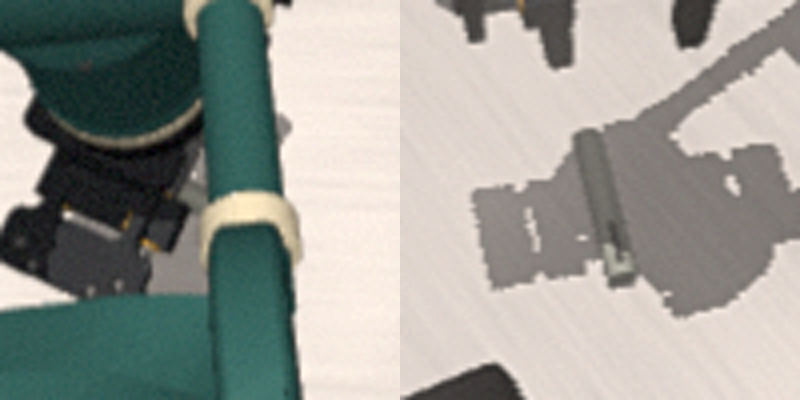

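The scene crop shows the shaft unmoved, with ends at about (347,217) and (355,255), the same as before. I'll grasp again with a full close.

Emit:
drive_tool(increments=[-2,1,15,0,0,0,0.7,0,0,25,0,0,0,0.7,0,0,30,0,0,0,0.7,0,0,25,0,0,0,0.7,0,0,20,0,0,0,0.7,0,0,10,0,0,0,0.7,0,0,5,0,0,0,0.7,0,0,0,0,0,0,0.7])

```text
time: 6.3
position: [0.4769, 0.0939, 0.0032]
tool_rot: [[0.383, 0.924, -0.002], [0.924, -0.383, -0.0], [-0.001, -0.001, -1.0]]
contact_force: [0.6, 0.2, 0.2]
grip_width: 0.0618
gripper_force: 0.0
```

Emit:
drive_tool(increments=[0,0,0,0,0,0,0,0,0,0,0,0,0,0,0,0,0,0,0,0,0,0,0,0,0,0,0,0,0,0,0,0,0,0,0,0,0,0,0,0,0,0,0,0,0,0,0,0,0,0,0,0,0,0,0,0])

```text
time: 6.97
position: [0.4775, 0.094, 0.004]
tool_rot: [[0.383, 0.924, 0.0], [0.924, -0.383, 0.0], [0.0, 0.0, -1.0]]
contact_force: [0.1, 0.7, -1.2]
grip_width: 0.0106
gripper_force: 0.0
```

Emit:
drive_tool(increments=[0,0,0,0,0,0,0,0,0,0,0,0,0,0,0,0,0,0,0,0,0,0,0,0,0,0,0,0,0,0,0,0,0,0,0,0,0,0,0,0,0,0,0,0,0,0,0,0,0,0,0,0,0,0,0,0])

```text
time: 7.63
position: [0.4775, 0.094, 0.0039]
tool_rot: [[0.383, 0.924, -0.0], [0.924, -0.383, -0.0], [-0.0, -0.0, -1.0]]
contact_force: [0.6, -0.5, 0.1]
grip_width: 0.0007
gripper_force: 0.0
```

```bash
python3 look.py s2.png .478 .094 .01; python3 -c "
from h import *
print(read_state()['joint_pos'],read_state()['gripper_force'])"
```

```text
top 232 154
scene 300 185
[ 1.43252886e-01  1.32268123e-01  2.17504476e+00 -2.18214600e-05
  8.34311525e-01  5.36230815e-01] 0.0
```

View pics/s2.png

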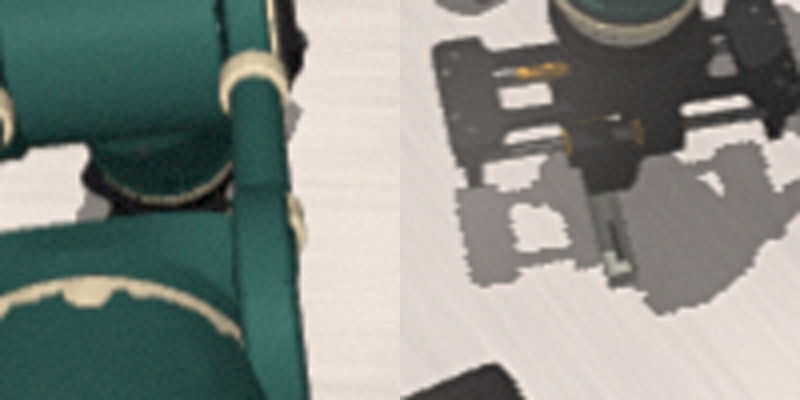

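Run:
```python
from h import *
d=imaging.get_image("scene")
s=read_state();p=s["position"];R=s["tool_rot"]
for z in(0,.01,.02,.03,.04): print(z,((proj(d,[p[0],p[1],z])-[300,185])*4+[400,0]).round())
for t in (-.05,0,.05): print(t,((proj(d,np.r_[(np.array([.478,.094])+t*np.array([.389,.921])),.018])-[300,185])*4+[400,0]).round(), ((proj(d,np.r_[(np.array([.478,.094])+t*np.array([.389,.921])),.0])-[300,185])*4+[400,0]).round())
im=d["pixels"][205:265,320:380,::-1];cv2.imwrite("pics/s3.png",cv2.convertScaleAbs(cv2.resize(im,(600,600),interpolation=cv2.INTER_NEAREST),alpha=2.2))
```

```text
0 [602. 212.]
0.01 [602. 203.]
0.02 [603. 193.]
0.03 [604. 184.]
0.04 [605. 175.]
-0.05 [584. 125.] [583. 142.]
0 [602. 196.] [601. 212.]
0.05 [621. 270.] [620. 286.]
```

View pics/s3.png

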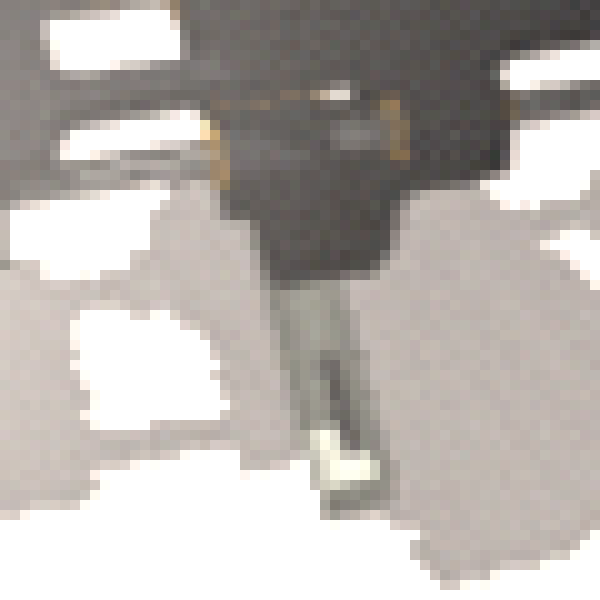

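Run:
```python
from h import *
d=imaging.get_image("scene");p=np.array([.4771,.0962,.1335]);y=np.array([.924,-.383,0]);x=np.array([.383,.924,0])
for n,h in(("in",.028),("out",.045)):
  for s in(-1,1):
    for z in(0,.025): print(n,s,z,((proj(d,p+s*h*y+.009*x+[0,0,z])-[300,185])*4+[400,0]).round())
a=cv2.imread("pics/s1.png")[:,400:]; print()
p=read_state()["position"]
for s in(-1,1):
    for z in(0,.025): print(s,z,((proj(d,p+s*.0175*y+.009*x+[0,0,z])-[320,205])*10).round())
```

```text
in -1 0 [672.  86.]
in -1 0.025 [676.  58.]
in 1 0 [568. 102.]
in 1 0.025 [570.  74.]
out -1 0 [703.  81.]
out -1 0.025 [708.  53.]
out 1 0 [536. 107.]
out 1 0.025 [537.  79.]

-1 0 [387. 341.]
-1 0.025 [393. 283.]
1 0 [240. 365.]
1 0.025 [244. 308.]
```

The scene crops show the fingertips about 34 mm above the reported TCP height: tips at s1 (562,65) and (690,45) against a predicted y of about 105 and 84. In s3 the fingers are shut above the shaft. So the reported z reads about 3 cm low. I'll open, descend gently and find the bench by feel.

Emit:
drive_tool(increments=[0,0,0,0,0,0,0.6,0,0,0,0,0,0,0.6,0,0,0,0,0,0,0.6,0,0,0,0,0,0,0.6,0,0,0,0,0,0,0.6,0,0,0,0,0,0,0.6,0,0,0,0,0,0,0.6,0,0,0,0,0,0,0.6])

```text
time: 8.5
position: [0.4775, 0.094, 0.0039]
tool_rot: [[0.383, 0.924, 0.0], [0.924, -0.383, 0.0], [0.0, -0.0, -1.0]]
contact_force: [-0.6, -0.1, -0.2]
grip_width: 0.0515
gripper_force: 0.0
```

Emit:
drive_tool(increments=[0,0,2,0,0,0,0.6,0,0,2,0,0,0,0.6,0,0,2,0,0,0,0.6,0,0,2,0,0,0,0.6,0,0,2,0,0,0,0.6,0,0,2,0,0,0,0.6,0,0,2,0,0,0,0.6,0,0,0,0,0,0,0.6])

```text
time: 9.17
position: [0.4771, 0.0939, -0.0106]
tool_rot: [[0.383, 0.924, -0.001], [0.924, -0.383, -0.0], [-0.0, -0.001, -1.0]]
contact_force: [0.1, 0.1, 0.4]
grip_width: 0.0528
gripper_force: 0.0
```

No contact at −0.011, which confirms the bias. Continuing down slowly.

Emit:
drive_tool(increments=[0,0,1,0,0,0,0.6,0,0,1,0,0,0,0.6,0,0,1,0,0,0,0.6,0,0,1,0,0,0,0.6,0,0,1,0,0,0,0.6,0,0,1,0,0,0,0.6,0,0,1,0,0,0,0.6,0,0,1,0,0,0,0.6])

```text
time: 9.83
position: [0.4775, 0.094, -0.0182]
tool_rot: [[0.383, 0.924, -0.0], [0.924, -0.383, 0.0], [0.0, -0.0, -1.0]]
contact_force: [-0.4, 0.3, -0.1]
grip_width: 0.0531
gripper_force: 0.0
```

Emit:
drive_tool(increments=[0,0,1,0,0,0,0.6,0,0,1,0,0,0,0.6,0,0,1,0,0,0,0.6,0,0,1,0,0,0,0.6,0,0,1,0,0,0,0.6,0,0,0,0,0,0,0.6,0,0,0,0,0,0,0.6,0,0,0,0,0,0,0.6])

```text
time: 10.5
position: [0.4776, 0.094, -0.023]
tool_rot: [[0.383, 0.924, 0.0], [0.924, -0.383, 0.0], [0.0, 0.0, -1.0]]
contact_force: [-0.3, -0.3, -0.1]
grip_width: 0.0525
gripper_force: 0.0
```

Emit:
drive_tool(increments=[0,0,1,0,0,0,0.6,0,0,1,0,0,0,0.6,0,0,1,0,0,0,0.6,0,0,1,0,0,0,0.6,0,0,0,0,0,0,0.6,0,0,0,0,0,0,0.6,0,0,0,0,0,0,0.6,0,0,0,0,0,0,0.6])

```text
time: 11.17
position: [0.4775, 0.094, -0.0271]
tool_rot: [[0.383, 0.924, 0.0], [0.924, -0.383, -0.0], [0.0, 0.0, -1.0]]
contact_force: [0.9, 0.3, 0.2]
grip_width: 0.053
gripper_force: 0.0
```

Emit:
drive_tool(increments=[0,0,0.5,0,0,0,0.6,0,0,0.5,0,0,0,0.6,0,0,0.5,0,0,0,0.6,0,0,0.5,0,0,0,0.6,0,0,0.5,0,0,0,0.6,0,0,0.5,0,0,0,0.6,0,0,0,0,0,0,0.6,0,0,0,0,0,0,0.6])

```text
time: 11.83
position: [0.4775, 0.094, -0.0301]
tool_rot: [[0.383, 0.924, -0.0], [0.924, -0.383, -0.0], [-0.0, -0.0, -1.0]]
contact_force: [-0.2, 0.5, 0.2]
grip_width: 0.0532
gripper_force: 0.0
```

Emit:
drive_tool(increments=[0,0,0,0,0,0,0,0,0,0,0,0,0,0,0,0,0,0,0,0,0,0,0,0,0,0,0,0,0,0,0,0,0,0,0,0,0,0,0,0,0,0,0,0,0,0,0,0,0,0,0,0,0,0,0,0])

```text
time: 12.5
position: [0.4777, 0.094, -0.0301]
tool_rot: [[0.383, 0.924, 0.0], [0.924, -0.383, -0.0], [0.0, 0.0, -1.0]]
contact_force: [1.1, -0.5, -1.2]
grip_width: 0.0169
gripper_force: 30.0
```

Run:
```python
from h import *
s=read_state();print(s["grip_width"],s["gripper_force"])
d=imaging.get_image("scene")
im=d["pixels"][205:265,320:380,::-1];cv2.imwrite("pics/s4.png",cv2.convertScaleAbs(cv2.resize(im,(600,600),interpolation=cv2.INTER_NEAREST),alpha=2.2))
p=s["position"];y=np.array([.924,-.383,0]);x=np.array([.383,.924,0])
for q in(-1,1):
    for z in(0.03,.035,.04): print(q,z,((proj(d,p+q*.0265*y+.009*x+[0,0,z])-[320,205])*10).round())
```

```text
0.01686658126916952 29.99130427837372
-1 0.03 [423. 344.]
-1 0.035 [424. 333.]
-1 0.04 [426. 321.]
1 0.03 [201. 381.]
1 0.035 [201. 369.]
1 0.04 [202. 358.]
```

View pics/s4.png

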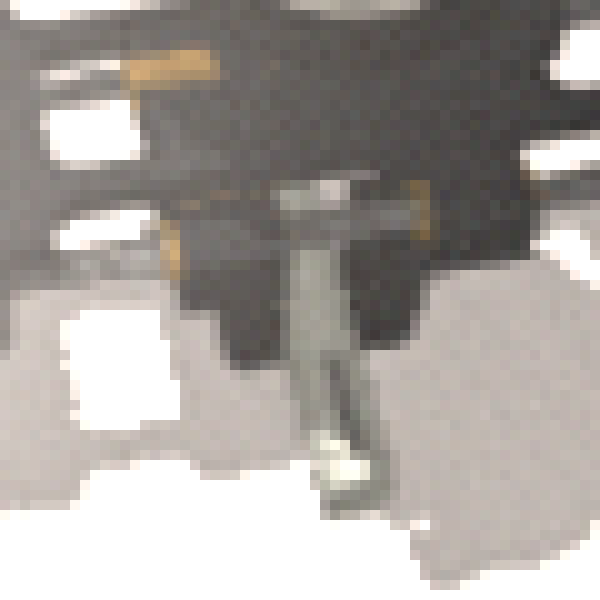

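Shaft gripped at 30 N, with the tips about 4 mm off the bench (pixels match an offset of about +34 mm). Now lift, turn to the stand's heading, and refine the V-rest position.

Emit:
drive_tool(increments=[0,0,-5,0,0,0,0,0,0,-10,0,0,0,0,0,0,-15,0,0,0,0,0,0,-20,0,0,0,0,0,0,-20,0,0,0,0,0,0,-20,0,0,0,0,0,0,-20,0,0,0,0,0,0,-20,0,0,0,0])

```text
time: 13.22
position: [0.4771, 0.094, 0.1015]
tool_rot: [[0.383, 0.924, 0.0], [0.924, -0.383, 0.0], [0.0, -0.0, -1.0]]
contact_force: [0.7, 0.5, -1.8]
grip_width: 0.0172
gripper_force: 30.0
```

Emit:
drive_tool(increments=[0,0,0,0,0,-0.067,0,0,0,0,0,0,-0.067,0,0,0,0,0,0,-0.067,0,0,0,0,0,0,-0.067,0,0,0,0,0,0,-0.067,0,0,0,0,0,0,-0.067,0,0,0,0,0,0,-0.067,0,0,0,0,0,0,-0.067,0])

```text
time: 13.88
position: [0.4772, 0.094, 0.1006]
tool_rot: [[-0.146, 0.989, 0.0], [0.989, 0.146, 0.0], [0.0, 0.0, -1.0]]
contact_force: [1.0, 0.8, -1.3]
grip_width: 0.017
gripper_force: 30.0
```

Emit:
drive_tool(increments=[-15,17,0,0,0,0,0,-15,17,0,0,0,0,0,-15,17,0,0,0,0,0,-15,17,0,0,0,0,0,-15,17,0,0,0,0,0,-15,17,0,0,0,0,0,-15,17,0,0,0,0,0,-15,17,0,0,0,0,0])

```text
time: 14.55
position: [0.6297, -0.006, 0.1005]
tool_rot: [[-0.142, 0.99, -0.0], [0.99, 0.142, 0.0], [0.0, -0.0, -1.0]]
contact_force: [0.4, 0.5, -1.7]
grip_width: 0.0175
gripper_force: 30.0
```

```bash
cat > cand.py <<'E'
exec(open("m.py").read().split("for n,a,b,z")[0])
for n,a,b in[("VL",(404,45),(128,306)),("VR",(470,38),(90,266))]:
    p,e=tri(T(*a),S(*b));print(n,p.round(4),e.round(4),onplane(top,*T(*a),.04)[:2].round(4),onplane(sc,*S(*b),.04)[:2].round(4))
E
python3 cand.py; python3 look.py v1.png .655 -.002 .04
python3 - <<'E'
import cv2;a=cv2.imread("pics/v1.png");cv2.imwrite("pics/v1.png",a)
E
```

```text
VL [0.6478 0.034  0.0288] 0.0021 [0.6444 0.033 ] [0.6497 0.0412]
VR [ 0.658  -0.0366  0.0286] 0.0024 [ 0.6545 -0.0368] [ 0.6597 -0.0283]
top 271 84
scene 212 185
```

View pics/v1.png

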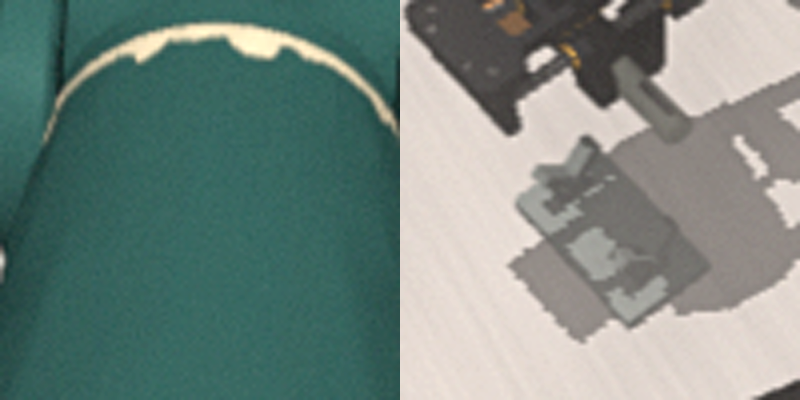

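The scene crop shows the shaft held at (655,100), just short of the stand. I'll move over the rests, descend most of the way, then go down by feel.

Emit:
drive_tool(increments=[1,12,0,0,0,0,0,0,13,0,0,0,0,0,0,0,15,0,0,0,0,0,0,20,0,0,0,0,0,0,20,0,0,0,0,0,0,15,0,0,0,0,0,0,10,0,0,0,0,0,0,0,0,0,0,0])

```text
time: 15.42
position: [0.6504, -0.0001, 0.0171]
tool_rot: [[-0.143, 0.99, -0.006], [0.99, 0.143, 0.0], [0.001, -0.006, -1.0]]
contact_force: [-0.9, 0.2, -2.9]
grip_width: 0.0173
gripper_force: 30.0
```

Emit:
drive_tool(increments=[0,0,2,0,0,0,0,0,0,2,0,0,0,0,0,0,1,0,0,0,0,0,0,1,0,0,0,0,0,0,1,0,0,0,0,0,0,0,0,0,0,0,0,0,0,0,0,0,0,0,0,0,0,0,0,0])

```text
time: 16.08
position: [0.6539, -0.0009, 0.0131]
tool_rot: [[-0.142, 0.99, 0.0], [0.99, 0.142, -0.0], [-0.0, 0.0, -1.0]]
contact_force: [-0.4, 0.4, -2.1]
grip_width: 0.0171
gripper_force: 30.0
```

```bash
python3 look.py v2.png .655 -.002 .04
```

```text
top 271 84
scene 212 185
```

View pics/v2.png

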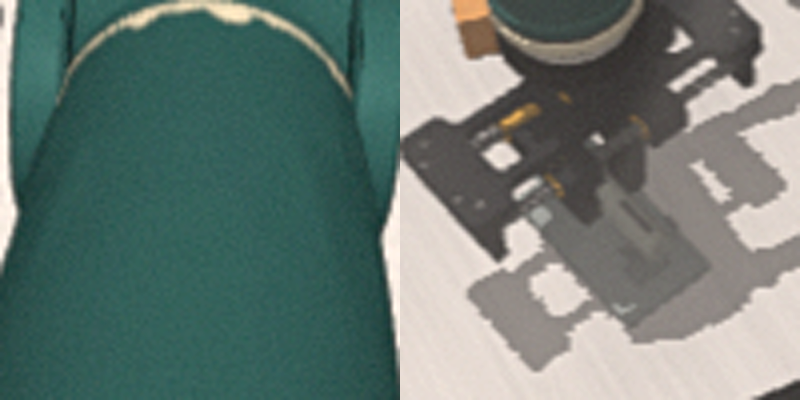

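The shaft is over both rests (crop ~(640,215)) and aligned. Lower it by feel.

Emit:
drive_tool(increments=[0,0,1,0,0,0,0,0,0,1,0,0,0,0,0,0,1,0,0,0,0,0,0,1,0,0,0,0,0,0,1,0,0,0,0,0,0,0.5,0,0,0,0,0,0,0,0,0,0,0,0,0,0,0,0,0,0])

```text
time: 16.85
position: [0.6538, -0.0008, 0.0073]
tool_rot: [[-0.142, 0.99, -0.0], [0.99, 0.142, 0.0], [0.0, -0.0, -1.0]]
contact_force: [0.7, -0.2, -2.5]
grip_width: 0.017
gripper_force: 30.0
```

Emit:
drive_tool(increments=[0,0,0.5,0,0,0,0,0,0,0.5,0,0,0,0,0,0,0.5,0,0,0,0,0,0,0.5,0,0,0,0,0,0,0.5,0,0,0,0,0,0,0,0,0,0,0,0,0,0,0,0,0,0,0,0,0,0,0,0,0])

```text
time: 17.52
position: [0.6538, -0.0008, 0.0049]
tool_rot: [[-0.143, 0.99, 0.0], [0.99, 0.143, 0.0], [0.0, 0.0, -1.0]]
contact_force: [-1.4, -0.0, -1.1]
grip_width: 0.0169
gripper_force: 30.0
```

Emit:
drive_tool(increments=[0,0,0.5,0,0,0,0,0,0,0.5,0,0,0,0,0,0,0.5,0,0,0,0,0,0,0.5,0,0,0,0,0,0,0,0,0,0,0,0,0,0,0,0,0,0,0,0,0,0,0,0,0,0,0,0,0,0,0,0])

```text
time: 18.18
position: [0.6542, -0.0009, 0.0036]
tool_rot: [[-0.143, 0.99, 0.001], [0.99, 0.143, -0.0], [-0.0, 0.001, -1.0]]
contact_force: [-1.0, -0.5, 5.3]
grip_width: 0.0169
gripper_force: 30.0
```

Seated: contact at z≈0.0037 as predicted. Release, lift and go over the piston.

Emit:
drive_tool(increments=[0,0,0,0,0,0,0.6,0,0,0,0,0,0,0.6,0,0,0,0,0,0,0.6,0,0,0,0,0,0,0.6,0,0,0,0,0,0,0.6,0,0,0,0,0,0,0.6,0,0,0,0,0,0,0.6,0,0,0,0,0,0,0.6])

```text
time: 18.85
position: [0.6538, -0.0009, 0.0028]
tool_rot: [[-0.143, 0.99, -0.0], [0.99, 0.143, -0.0], [-0.0, -0.0, -1.0]]
contact_force: [-0.3, -0.3, 0.7]
grip_width: 0.0532
gripper_force: 0.0
```

Emit:
drive_tool(increments=[0,0,-5,0,0,0,0.6,0,0,-10,0,0,0,0.6,0,0,-15,0,0,0,0.6,0,0,-20,0,0,0,1,0,0,-20,0,0,0,1,0,0,-15,0,0,0,1,0,0,-10,0,0,0,1,0,0,-5,0,0,0,1])

```text
time: 19.52
position: [0.6553, -0.0009, 0.106]
tool_rot: [[-0.143, 0.99, 0.004], [0.99, 0.143, -0.0], [-0.001, 0.004, -1.0]]
contact_force: [-0.7, 0.0, -0.4]
grip_width: 0.0844
gripper_force: 0.0
```

Emit:
drive_tool(increments=[-8,-27,0,0,0,0,1,-8,-27,0,0,0,0,1,-8,-27,0,0,0,0,1,-8,-27,0,0,0,0,1,-8,-27,0,0,0,0,1,-8,-27,0,0,0,0,1,-8,-27,0,0,0,0,1,-8,-27,0,0,0,0,1])

```text
time: 20.18
position: [0.4473, -0.0952, 0.1024]
tool_rot: [[-0.143, 0.99, -0.001], [0.99, 0.143, 0.0], [0.0, -0.001, -1.0]]
contact_force: [-0.8, -0.5, -0.1]
grip_width: 0.0881
gripper_force: 0.0
```

```bash
cat > go.py <<'E'
from h import *
import sys
s=read_state();R=s["tool_rot"];t=np.array(list(map(float,sys.argv[1:4])))
print("pos",s["position"].round(4),"shift mm",(R.T@(t-s["position"])*1e3).round(1),"yaw",np.degrees(np.arctan2(R[1,1],R[0,1])).round(1))
E
python3 go.py .450 -.095 0; python3 look.py v3.png .655 -.002 .04
```

```text
pos [ 0.4473 -0.0952  0.1024] shift mm [ -0.2   2.8 102.4] yaw 8.2
top 271 84
scene 212 185
```

View pics/v3.png

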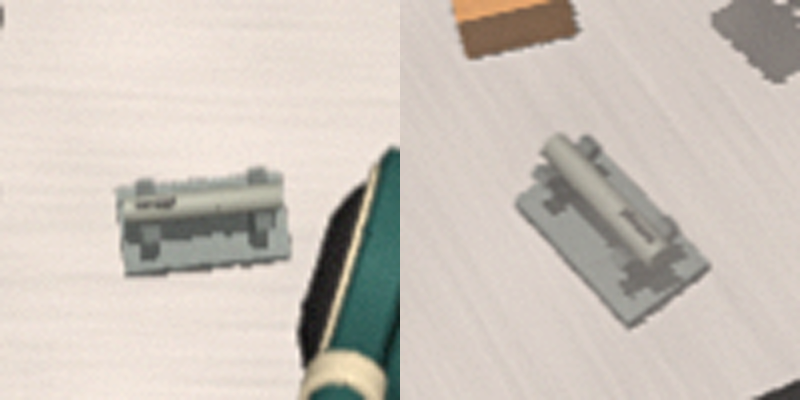

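Shaft is seated across both rests: top crop spans x 125–282 and the rests are at 148 and 260, so it's centred. Now the piston.

Emit:
drive_tool(increments=[0,3,15,0,0,0,1,0,0,20,0,0,0,1,0,0,25,0,0,0,1,0,0,25,0,0,0,1,0,0,20,0,0,0,1,0,0,15,0,0,0,1,0,0,6,0,0,0,1,0,0,0,0,0,0,1])

```text
time: 20.95
position: [0.4509, -0.0939, -0.0248]
tool_rot: [[-0.143, 0.99, -0.004], [0.99, 0.143, 0.001], [0.002, -0.003, -1.0]]
contact_force: [0.3, -0.1, 0.6]
grip_width: 0.0882
gripper_force: 0.0
```

Emit:
drive_tool(increments=[0,0,0,0,0,0,0,0,0,0,0,0,0,0,0,0,0,0,0,0,0,0,0,0,0,0,0,0,0,0,0,0,0,0,0,0,0,0,0,0,0,0,0,0,0,0,0,0,0,0,0,0,0,0,0,0])

```text
time: 21.62
position: [0.4522, -0.0946, -0.0225]
tool_rot: [[-0.143, 0.99, 0.0], [0.99, 0.143, -0.0], [-0.0, 0.0, -1.0]]
contact_force: [-2.6, 1.1, 5.9]
grip_width: 0.0533
gripper_force: 30.0
```

```bash
python3 -c "
from h import *
s=read_state();print(s['grip_width'],s['gripper_force'])"; python3 go.py .5625 .3195 -.004
```

```text
0.053304493974573 29.999975860118866
pos [ 0.4522 -0.0946 -0.0225] shift mm [394.2 168.2 -18.5] yaw 8.2
```

Emit:
drive_tool(increments=[0,0,-5,0,0,0,0,0,0,-15,0,0,0,0,0,0,-20,0,0,0,0,0,0,-20,0,0,0,0,0,0,-15,0,0,0,0,0,0,-5,0,0,0,0,0,0,0,0,0,0,0,10,4,0,0,0,0,0])

```text
time: 22.28
position: [0.4542, -0.0847, 0.0565]
tool_rot: [[-0.141, 0.99, -0.0], [0.99, 0.141, -0.001], [-0.0, -0.0, -1.0]]
contact_force: [0.4, 0.0, -2.6]
grip_width: 0.0531
gripper_force: 30.0
```

Emit:
drive_tool(increments=[24,10.3,0,0,0,0,0,24,10.3,0,0,0,0,0,24,10.3,0,0,0,0,0,24,10.3,0,0,0,0,0,24,10.3,0,0,0,0,0,24,10.3,0,0,0,0,0,24,10.3,0,0,0,0,0,24,10.3,0,0,0,0,0])

```text
time: 22.95
position: [0.5072, 0.1196, 0.0548]
tool_rot: [[-0.143, 0.99, -0.003], [0.99, 0.143, -0.0], [0.0, -0.003, -1.0]]
contact_force: [0.1, -0.6, -2.8]
grip_width: 0.0534
gripper_force: 30.0
```

Emit:
drive_tool(increments=[24,10.3,0,0,0,0,0,24,10.3,0,0,0,0,0,24,10.3,0,0,0,0,0,24,10.3,0,0,0,0,0,24,10.3,0,0,0,0,0,24,10.3,0,0,0,0,0,24,10.3,0,0,0,0,0,24,10.3,0,0,0,0,0])

```text
time: 23.62
position: [0.5612, 0.321, 0.0542]
tool_rot: [[-0.143, 0.99, -0.004], [0.99, 0.143, -0.002], [-0.001, -0.004, -1.0]]
contact_force: [-0.1, 0.1, -2.1]
grip_width: 0.0534
gripper_force: 30.0
```

```bash
python3 go.py .5625 .3195 -.0025; python3 look.py p1.png .56 .32 .03
```

```text
pos [0.5612 0.321  0.0542] shift mm [-1.6  1.3 56.7] yaw 8.2
top 142 118
scene 332 280
```

View pics/p1.png

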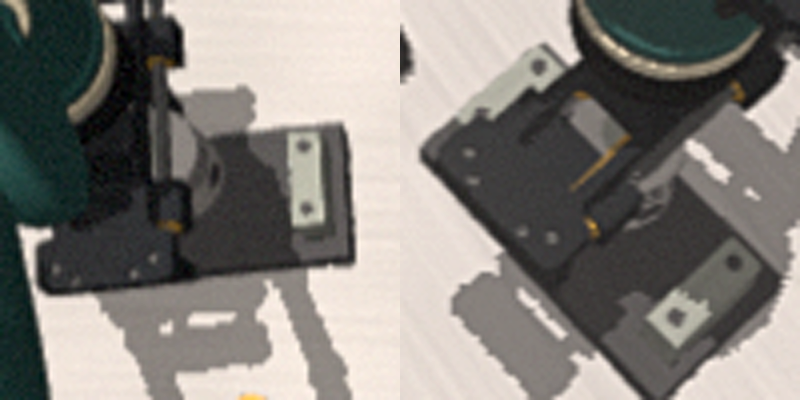

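The piston is between the blocks (top crop ~(190,175)). Lowering it.

Emit:
drive_tool(increments=[-1,0,10,0,0,0,0,0,0,15,0,0,0,0,0,0,12,0,0,0,0,0,0,8,0,0,0,0,0,0,5,0,0,0,0,0,0,0,0,0,0,0,0,0,0,0,0,0,0,0,0,0,0,0,0,0])

```text
time: 24.38
position: [0.5638, 0.3185, 0.0076]
tool_rot: [[-0.142, 0.99, 0.001], [0.99, 0.142, 0.001], [0.0, 0.001, -1.0]]
contact_force: [0.4, -0.2, -2.0]
grip_width: 0.0533
gripper_force: 30.0
```

Emit:
drive_tool(increments=[0,0,1,0,0,0,0,0,0,1,0,0,0,0,0,0,1,0,0,0,0,0,0,1,0,0,0,0,0,0,0.5,0,0,0,0,0,0,0,0,0,0,0,0,0,0,0,0,0,0,0,0,0,0,0,0,0])

```text
time: 25.05
position: [0.5631, 0.3185, 0.0024]
tool_rot: [[-0.143, 0.99, -0.0], [0.99, 0.143, -0.0], [-0.0, -0.0, -1.0]]
contact_force: [-0.2, 0.5, -1.0]
grip_width: 0.0534
gripper_force: 30.0
```

Emit:
drive_tool(increments=[0,0,1,0,0,0,0,0,0,1,0,0,0,0,0,0,1,0,0,0,0,0,0,0.5,0,0,0,0,0,0,0.5,0,0,0,0,0,0,0.5,0,0,0,0,0,0,0,0,0,0,0,0,0,0,0,0,0,0])

```text
time: 25.72
position: [0.5631, 0.3185, -0.0021]
tool_rot: [[-0.143, 0.99, -0.0], [0.99, 0.143, -0.0], [-0.0, -0.0, -1.0]]
contact_force: [-0.3, 0.4, -1.8]
grip_width: 0.0535
gripper_force: 30.0
```

Emit:
drive_tool(increments=[0,0,0.5,0,0,0,0,0,0,0.5,0,0,0,0,0,0,0.5,0,0,0,0,0,0,0,0,0,0,0,0,0,0,0,0,0,0,0,0,0,0,0,0,0,0,0,0,0,0,0,0,0,0,0,0,0,0,0])

```text
time: 26.38
position: [0.5633, 0.3186, -0.0024]
tool_rot: [[-0.143, 0.99, 0.0], [0.99, 0.143, 0.0], [0.0, 0.0, -1.0]]
contact_force: [-3.1, -2.1, 6.5]
grip_width: 0.0534
gripper_force: 30.0
```

Piston is on the plate: contact as expected at −0.0024. Release, lift and travel to the bearing.

Emit:
drive_tool(increments=[0,0,0,0,0,0,1,0,0,0,0,0,0,1,0,0,0,0,0,0,1,0,0,0,0,0,0,1,0,0,0,0,0,0,1,0,0,0,0,0,0,1,0,0,0,0,0,0,1,0,0,0,0,0,0,1])

```text
time: 27.05
position: [0.5632, 0.3185, -0.0037]
tool_rot: [[-0.143, 0.99, -0.0], [0.99, 0.143, -0.0], [-0.0, -0.0, -1.0]]
contact_force: [-0.5, 0.2, 0.2]
grip_width: 0.088
gripper_force: 0.0
```

Emit:
drive_tool(increments=[0,0,-5,0,0,0,1,0,0,-10,0,0,0,1,0,0,-15,0,0,0,1,0,0,-20,0,0,0,1,0,0,-20,0,0,0,1,0,0,-15,0,0,0,1,0,0,-10,0,0,0,1,0,0,-5,0,0,0,1])

```text
time: 27.72
position: [0.5646, 0.3192, 0.0994]
tool_rot: [[-0.143, 0.99, 0.004], [0.99, 0.142, 0.002], [0.001, 0.004, -1.0]]
contact_force: [-0.3, 0.6, -0.3]
grip_width: 0.0878
gripper_force: 0.0
```

Emit:
drive_tool(increments=[-34,-18.7,0,0,0,0,1,-34,-18.7,0,0,0,0,1,-34,-18.7,0,0,0,0,1,-34,-18.7,0,0,0,0,1,-34,-18.7,0,0,0,0,1,-34,-18.7,0,0,0,0,1,-34,-18.7,0,0,0,0,1,-34,-18.7,0,0,0,0,1])

```text
time: 28.38
position: [0.4524, 0.0266, 0.096]
tool_rot: [[-0.143, 0.99, -0.001], [0.99, 0.143, -0.0], [-0.0, -0.001, -1.0]]
contact_force: [0.4, -0.8, 0.1]
grip_width: 0.0883
gripper_force: 0.0
```

Emit:
drive_tool(increments=[-34,-18.7,0,0,0,0,1,-34,-18.7,0,0,0,0,1,-34,-18.7,0,0,0,0,1,-34,-18.7,0,0,0,0,1,-34,-18.7,0,0,0,0,1,-34,-18.7,0,0,0,0,1,-34,-18.7,0,0,0,0,1,-34,-18.7,0,0,0,0,1])

```text
time: 29.05
position: [0.3432, -0.2639, 0.0963]
tool_rot: [[-0.142, 0.99, -0.0], [0.99, 0.142, 0.0], [0.0, 0.0, -1.0]]
contact_force: [0.6, 0.1, 0.5]
grip_width: 0.088
gripper_force: 0.0
```

```bash
python3 go.py .3445 -.268 -.031
python3 - <<'E'
from h import *
d=imaging.get_image("top");g=d["pixels"].astype(int)
# piston top: bright disc near plate
q=proj(d,[.5625,.3195,.07]);print("expected px",q.round(1))
w=g[int(q[1])-25:int(q[1])+25,int(q[0])-30:int(q[0])+30].min(2).astype(np.uint8)
m=(w>95).astype(np.uint8)
n,l,s,c=cv2.connectedComponentsWithStats(m)
for i in range(1,n):
    if s[i,4]>40:
        u=c[i]+[int(q[0])-30,int(q[1])-25];print(s[i],u.round(1),onplane(d,*u,.07).round(4))
E
```

```text
pos [ 0.3432 -0.2639  0.0963] shift mm [ -4.3   0.7 127.3] yaw 8.2
expected px [187.7 162.7]
[   0    0   60   50 1535] [182.  152.4] [0.588  0.3354 0.07  ]
[57 15  3 22 49] [215.2 161.9] [0.5666 0.2539 0.07  ]
```

Emit:
drive_tool(increments=[-4,1,15,0,0,0,1,0,0,20,0,0,0,1,0,0,25,0,0,0,1,0,0,25,0,0,0,1,0,0,20,0,0,0,1,0,0,15,0,0,0,1,0,0,5,0,0,0,1,0,0,2,0,0,0,1])

```text
time: 29.77
position: [0.345, -0.2652, -0.0319]
tool_rot: [[-0.143, 0.99, -0.003], [0.99, 0.143, 0.002], [0.003, -0.002, -1.0]]
contact_force: [0.6, -0.7, 0.1]
grip_width: 0.0883
gripper_force: 0.0
```

Emit:
drive_tool(increments=[0,0,0,0,0,0,0,0,0,0,0,0,0,0,0,0,0,0,0,0,0,0,0,0,0,0,0,0,0,0,0,0,0,0,0,0,0,0,0,0,0,0,0,0,0,0,0,0,0,0,0,0,0,0,0,0])

```text
time: 30.43
position: [0.3463, -0.2666, -0.0301]
tool_rot: [[-0.143, 0.99, 0.0], [0.99, 0.143, -0.0], [-0.0, 0.0, -1.0]]
contact_force: [-1.3, 0.8, 5.6]
grip_width: 0.0504
gripper_force: 30.0
```

```bash
python3 go.py .566 -.319 0
python3 - <<'E'
exec(open("m.py").read().split("hsv=")[0].split("for n,a,b")[0])
# bearing & pedestal refine in scene/top with stored first images: outer ring ellipse fits
for n,d,f in(("t",top,"pics/top0.png"),("s",sc,"pics/scene0.png")):
    g=cv2.cvtColor(cv2.imread(f),cv2.COLOR_BGR2GRAY)
    for nm,p,r,z in(("bear",(.3445,-.268),16,.012),("ped",(.566,-.319),24,.03)):
        u,v=proj(d,[*p,z]).astype(int);w=g[v-r:v+r,u-r:u+r]
        t=w.astype(int)<np.median(g[v-2*r:v+2*r,u-2*r:u+2*r])*.8
        c=max(cv2.findContours(t.astype(np.uint8),0,2)[0],key=cv2.contourArea);e=cv2.fitEllipse(c)
        q=np.array(e[0])+[u-r,v-r];print(n,nm,q.round(1),np.round(e[1],1),onplane(d,*q,.0075 if nm=="bear" else .015)[:2].round(4))
E
```

```text
pos [ 0.3463 -0.2666 -0.0301] shift mm [-83.2 210.  -30. ] yaw 8.2
t bear [426.  261.5] [20.1 21.7] [ 0.3439 -0.2692]
t ped [442.6 175. ] [32.7 34.3] [ 0.5656 -0.3172]
s bear [314.5 122.1] [15.6 18.7] [ 0.3446 -0.2686]
s ped [234.9 142.7] [29.1 32. ] [ 0.5692 -0.3137]
```

Emit:
drive_tool(increments=[0,0,-5,0,0,0,0,0,0,-10,0,0,0,0,0,0,-15,0,0,0,0,0,0,-20,0,0,0,0,0,0,-15,0,0,0,0,0,0,-10,0,0,0,0,0,0,-5,0,0,0,0,0,0,0,0,0,0,0])

```text
time: 31.2
position: [0.347, -0.2671, 0.0508]
tool_rot: [[-0.143, 0.99, 0.002], [0.99, 0.143, -0.002], [-0.002, 0.002, -1.0]]
contact_force: [-0.4, 0.1, -1.6]
grip_width: 0.0499
gripper_force: 30.0
```

Emit:
drive_tool(increments=[-10,26,0,0,0,0,0,-10,26,0,0,0,0,0,-10,26,0,0,0,0,0,-10,26,0,0,0,0,0,-10,26,0,0,0,0,0,-10,26,0,0,0,0,0,-10,26,0,0,0,0,0,-10,26,0,0,0,0,0])

```text
time: 31.87
position: [0.5637, -0.3154, 0.0474]
tool_rot: [[-0.143, 0.99, -0.003], [0.99, 0.143, 0.002], [0.002, -0.002, -1.0]]
contact_force: [0.1, -0.2, -1.5]
grip_width: 0.0507
gripper_force: 30.0
```

```bash
python3 go.py .566 -.316 0
```

```text
pos [ 0.5637 -0.3154  0.0474] shift mm [-1.   2.4 47.4] yaw 8.2
```

Emit:
drive_tool(increments=[0,1,10,0,0,0,0,0,0,12,0,0,0,0,0,0,10,0,0,0,0,0,0,6,0,0,0,0,0,0,4,0,0,0,0,0,0,2,0,0,0,0,0,0,0,0,0,0,0,0,0,0,0,0,0,0])

```text
time: 32.53
position: [0.5642, -0.316, 0.0058]
tool_rot: [[-0.142, 0.99, 0.0], [0.99, 0.142, -0.0], [-0.0, 0.0, -1.0]]
contact_force: [-0.2, 0.3, -0.4]
grip_width: 0.0503
gripper_force: 30.0
```

Emit:
drive_tool(increments=[0,0,0.5,0,0,0,0,0,0,0.5,0,0,0,0,0,0,0.5,0,0,0,0,0,0,0.5,0,0,0,0,0,0,0,0,0,0,0,0,0,0,0,0,0,0,0,0,0,0,0,0,0,0,0,0,0,0,0,0])

```text
time: 33.2
position: [0.5644, -0.3158, 0.0034]
tool_rot: [[-0.143, 0.99, -0.0], [0.99, 0.143, -0.0], [0.0, -0.0, -1.0]]
contact_force: [-0.8, -1.1, -0.7]
grip_width: 0.05
gripper_force: 30.0
```

Emit:
drive_tool(increments=[0,1,0.5,0,0,0,0,0,0.5,0.5,0,0,0,0,0,0,0.5,0,0,0,0,0,0,0.5,0,0,0,0,0,0,0.5,0,0,0,0,0,0,0.5,0,0,0,0,0,0,0,0,0,0,0,0,0,0,0,0,0,0])

```text
time: 33.87
position: [0.5658, -0.3155, 0.0003]
tool_rot: [[-0.142, 0.99, -0.0], [0.99, 0.142, 0.0], [0.0, -0.0, -1.0]]
contact_force: [-0.5, -0.2, -1.2]
grip_width: 0.0502
gripper_force: 30.0
```

Emit:
drive_tool(increments=[0,0,0.5,0,0,0,0,0,0,0.5,0,0,0,0,0,0,0,0,0,0,0,0,0,0,0,0,0,0,0,0,0,0,0,0,0,0,0,0,0,0,0,0,0,0,0,0,0,0,0,0,0,0,0,0,0,0])

```text
time: 34.53
position: [0.566, -0.3157, -0.0]
tool_rot: [[-0.143, 0.99, 0.0], [0.99, 0.143, -0.0], [-0.0, 0.0, -1.0]]
contact_force: [-2.1, 1.1, 5.6]
grip_width: 0.0502
gripper_force: 30.0
```

Bearing is on the pedestal, with contact at the expected height. Release, lift and travel to the collar.

Emit:
drive_tool(increments=[0,0,0,0,0,0,0.9,0,0,0,0,0,0,0.9,0,0,0,0,0,0,0.9,0,0,0,0,0,0,0.9,0,0,0,0,0,0,0.9,0,0,0,0,0,0,0.9,0,0,0,0,0,0,0.9,0,0,0,0,0,0,0.9])

```text
time: 35.2
position: [0.5659, -0.3156, -0.0007]
tool_rot: [[-0.143, 0.99, -0.0], [0.99, 0.143, 0.0], [0.0, -0.0, -1.0]]
contact_force: [-0.4, -0.8, 0.4]
grip_width: 0.0792
gripper_force: 0.0
```

Emit:
drive_tool(increments=[0,0,-5,0,0,0,0.9,0,0,-10,0,0,0,0.9,0,0,-15,0,0,0,0.9,0,0,-20,0,0,0,0.9,0,0,-20,0,0,0,0.9,0,0,-15,0,0,0,0.9,0,0,-10,0,0,0,0.9,0,0,-5,0,0,0,0.9])

```text
time: 35.87
position: [0.5672, -0.3164, 0.1024]
tool_rot: [[-0.143, 0.99, 0.004], [0.99, 0.143, -0.002], [-0.003, 0.003, -1.0]]
contact_force: [1.0, 0.8, 0.4]
grip_width: 0.0793
gripper_force: 0.0
```

Emit:
drive_tool(increments=[27.8,-4.7,0,0,0,0,0.9,27.8,-4.7,0,0,0,0,0.9,27.8,-4.7,0,0,0,0,0.9,27.8,-4.7,0,0,0,0,0.9,27.8,-4.7,0,0,0,0,0.9,27.8,-4.7,0,0,0,0,0.9,27.8,-4.7,0,0,0,0,0.9,27.8,-4.7,0,0,0,0,0.9])

```text
time: 36.53
position: [0.4958, -0.0995, 0.0989]
tool_rot: [[-0.142, 0.99, -0.001], [0.99, 0.142, 0.0], [0.0, -0.001, -1.0]]
contact_force: [0.2, -1.0, 0.6]
grip_width: 0.0792
gripper_force: 0.0
```

Emit:
drive_tool(increments=[27.8,-4.7,0,0,0,0,0.9,27.8,-4.7,0,0,0,0,0.9,27.8,-4.7,0,0,0,0,0.9,27.8,-4.7,0,0,0,0,0.9,27.8,-4.7,0,0,0,0,0.9,27.8,-4.7,0,0,0,0,0.9,27.8,-4.7,0,0,0,0,0.9,27.8,-4.7,0,0,0,0,0.9])

```text
time: 37.2
position: [0.4269, 0.115, 0.0991]
tool_rot: [[-0.142, 0.99, -0.001], [0.99, 0.142, -0.0], [-0.0, -0.001, -1.0]]
contact_force: [1.1, 0.1, 0.1]
grip_width: 0.0793
gripper_force: 0.0
```

Emit:
drive_tool(increments=[27.8,-4.7,0,0,0,0,0.9,27.8,-4.7,0,0,0,0,0.9,27.8,-4.7,0,0,0,0,0.9,27.8,-4.7,0,0,0,0,0.9,27.8,-4.7,0,0,0,0,0.9,27.8,-4.7,0,0,0,0,0.9,27.8,-4.7,0,0,0,0,0.9,27.8,-4.7,0,0,0,0,0.9])

```text
time: 37.87
position: [0.3581, 0.3297, 0.0991]
tool_rot: [[-0.143, 0.99, -0.001], [0.99, 0.143, -0.001], [-0.0, -0.001, -1.0]]
contact_force: [-0.3, -0.6, -0.1]
grip_width: 0.0795
gripper_force: 0.0
```

```bash
python3 go.py .3605 .328 -.028; python3 look.py b1.png .566 -.317 .04
python3 - <<'E'
from h import *
# collar: brass blob with hull ellipse in the first images; ray at mid height .012
for n in("top","scene"):
    d=imaging.get_image(n);im=cv2.cvtColor(cv2.imread(f"pics/{n}0.png"),cv2.COLOR_BGR2HSV)
    u,v=proj(d,[.3605,.328,.012]).astype(int)
    m=cv2.inRange(im,(12,100,40),(38,255,255))[v-16:v+16,u-16:u+16]
    c=np.vstack([k for k in cv2.findContours(m,0,2)[0]]);h=cv2.convexHull(c);M=cv2.moments(h)
    q=np.array([M["m10"],M["m01"]])/M["m00"]+[u-16,v-16];print(n,q.round(1),onplane(d,*q,.012).round(4))
E
```

```text
pos [0.3581 0.3297 0.0991] shift mm [ -1.9   2.3 127.1] yaw 8.2
top 396 122
scene 184 84
top [183.7 248.6] [0.3606 0.3298 0.012 ]
scene [458.4 286.3] [0.3583 0.3275 0.012 ]
```

View pics/b1.png

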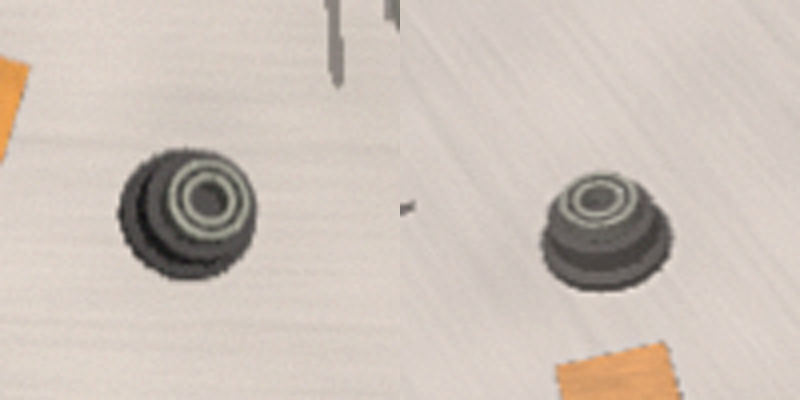

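The crop shows the bearing flat on the pedestal and near its centre: top crop (208,198), scene crop (599,199). I'll quantify that and grasp the collar.

Run:
```python
exec(open("m.py").read().split("for n,a,b,z")[0])
K=lambda x,y,u,v:(x+(u+.5)/4-.5,y+(v+.5)/4-.5)
a=K(396,122,208,198);b=K(184,84,199,199)
print(tri(a,b),onplane(top,*a,.045),onplane(sc,*b,.045))
# bearing as on the bench, same method
```

```text
(array([ 0.56700533, -0.31860095,  0.04527002]), np.float64(0.0015603128699156043)) [ 0.56766893 -0.31933704  0.045     ] [ 0.56653484 -0.31803304  0.045     ]
```

Emit:
drive_tool(increments=[-1,1,15,0,0,0,0.9,0,0,20,0,0,0,0.9,0,0,25,0,0,0,0.9,0,0,25,0,0,0,0.9,0,0,20,0,0,0,0.9,0,0,15,0,0,0,0.9,0,0,5,0,0,0,0.9,0,0,2,0,0,0,0.9])

```text
time: 38.83
position: [0.3597, 0.3261, -0.0288]
tool_rot: [[-0.141, 0.99, -0.002], [0.99, 0.141, -0.002], [-0.002, -0.002, -1.0]]
contact_force: [0.4, 0.6, 0.2]
grip_width: 0.0795
gripper_force: 0.0
```

Emit:
drive_tool(increments=[0,0,0,0,0,0,0,0,0,0,0,0,0,0,0,0,0,0,0,0,0,0,0,0,0,0,0,0,0,0,0,0,0,0,0,0,0,0,0,0,0,0,0,0,0,0,0,0,0,0,0,0,0,0,0,0])

```text
time: 39.5
position: [0.3605, 0.3282, -0.0271]
tool_rot: [[-0.143, 0.99, 0.0], [0.99, 0.143, 0.0], [0.0, 0.0, -1.0]]
contact_force: [-0.6, -0.4, 4.6]
grip_width: 0.0392
gripper_force: 30.1
```

Emit:
drive_tool(increments=[0,0,-5,0,0,0,0,0,0,-10,0,0,0,0,0,0,-20,0,0,0,0,0,0,-25,0,0,0,0,0,0,-25,0,0,0,0,0,0,-20,0,0,0,0,0,0,-15,0,0,0,0,0,0,-5,0,0,0,0])

```text
time: 40.17
position: [0.3619, 0.3292, 0.1009]
tool_rot: [[-0.143, 0.99, 0.004], [0.99, 0.143, 0.003], [0.003, 0.005, -1.0]]
contact_force: [0.2, 0.5, -1.4]
grip_width: 0.0387
gripper_force: 30.1
```

Emit:
drive_tool(increments=[-27.8,4.6,0,0,0,0,0,-27.8,4.6,0,0,0,0,0,-27.8,4.6,0,0,0,0,0,-27.8,4.6,0,0,0,0,0,-27.8,4.6,0,0,0,0,0,-27.8,4.6,0,0,0,0,0,-27.8,4.6,0,0,0,0,0,-27.8,4.6,0,0,0,0,0])

```text
time: 40.83
position: [0.4279, 0.1115, 0.0969]
tool_rot: [[-0.143, 0.99, -0.001], [0.99, 0.143, -0.0], [-0.0, -0.001, -1.0]]
contact_force: [0.4, 0.1, -1.2]
grip_width: 0.039
gripper_force: 30.1
```

Emit:
drive_tool(increments=[-27.8,4.6,0,0,0,0,0,-27.8,4.6,0,0,0,0,0,-27.8,4.6,0,0,0,0,0,-27.8,4.6,0,0,0,0,0,-27.8,4.6,0,0,0,0,0,-27.8,4.6,0,0,0,0,0,-27.8,4.6,0,0,0,0,0,-27.8,4.6,0,0,0,0,0])

```text
time: 41.5
position: [0.496, -0.1032, 0.0967]
tool_rot: [[-0.142, 0.99, -0.001], [0.99, 0.142, 0.0], [0.001, -0.001, -1.0]]
contact_force: [0.2, -0.1, -1.5]
grip_width: 0.0387
gripper_force: 30.1
```

Emit:
drive_tool(increments=[-27.8,4.6,0,0,0,0,0,-27.8,4.6,0,0,0,0,0,-27.8,4.6,0,0,0,0,0,-27.8,4.6,0,0,0,0,0,-27.8,4.6,0,0,0,0,0,-27.8,4.6,0,0,0,0,0,-27.8,4.6,0,0,0,0,0,0,0,0,0,0,0,0])

```text
time: 42.17
position: [0.5572, -0.2946, 0.097]
tool_rot: [[-0.14, 0.99, 0.001], [0.99, 0.14, -0.003], [-0.003, 0.001, -1.0]]
contact_force: [0.3, -1.5, -0.6]
grip_width: 0.0392
gripper_force: 30.1
```

```bash
python3 go.py .5665 -.318 .018
```

```text
pos [ 0.5572 -0.2946  0.097 ] shift mm [-24.3   5.9  79.1] yaw 8.0
```

Emit:
drive_tool(increments=[-12,3,0,0,0,0,0,-12,3,5,0,0,0,0,0,0,15,0,0,0,0,0,0,20,0,0,0,0,0,0,15,0,0,0,0,0,0,10,0,0,0,0,0,0,5,0,0,0,0,0,0,0,0,0,0,0])

```text
time: 42.83
position: [0.5644, -0.3119, 0.0256]
tool_rot: [[-0.143, 0.99, -0.003], [0.99, 0.143, 0.002], [0.002, -0.002, -1.0]]
contact_force: [-0.7, 0.2, -2.3]
grip_width: 0.0389
gripper_force: 30.1
```

Emit:
drive_tool(increments=[0,0,1,0,0,0,0,0,0,1,0,0,0,0,0,0,1,0,0,0,0,0,0,1,0,0,0,0,0,0,0,0,0,0,0,0,0,0,0,0,0,0,0,0,0,0,0,0,0,0,0,0,0,0,0,0])

```text
time: 43.5
position: [0.5655, -0.3129, 0.0236]
tool_rot: [[-0.143, 0.99, 0.0], [0.99, 0.143, -0.0], [-0.0, 0.0, -1.0]]
contact_force: [0.4, 0.6, -0.4]
grip_width: 0.0392
gripper_force: 30.1
```

Emit:
drive_tool(increments=[-3,0,0,0,0,0,0,-2,0,0,0,0,0,0,0,0,1,0,0,0,0,0,0,1,0,0,0,0,0,0,1,0,0,0,0,0,0,1,0,0,0,0,0,0,0,0,0,0,0,0,0,0,0,0,0,0])

```text
time: 44.17
position: [0.5661, -0.3176, 0.0192]
tool_rot: [[-0.143, 0.99, -0.0], [0.99, 0.143, 0.0], [0.0, -0.0, -1.0]]
contact_force: [-0.6, 0.5, -0.6]
grip_width: 0.0389
gripper_force: 30.1
```

Emit:
drive_tool(increments=[0,0,0.5,0,0,0,0,0,0,0.5,0,0,0,0,0,0,0.5,0,0,0,0,0,0,0.5,0,0,0,0,0,0,0,0,0,0,0,0,0,0,0,0,0,0,0,0,0,0,0,0,0,0,0,0,0,0,0,0])

```text
time: 44.83
position: [0.5663, -0.3178, 0.0179]
tool_rot: [[-0.143, 0.99, 0.0], [0.99, 0.143, -0.0], [-0.0, 0.0, -1.0]]
contact_force: [-0.9, 1.7, 5.2]
grip_width: 0.039
gripper_force: 30.2
```

Collar is on the bearing, contact at 0.018 as predicted. Release, lift and back off toward the robot so the view is clear.

Emit:
drive_tool(increments=[0,0,0,0,0,0,0.8,0,0,0,0,0,0,0.8,0,0,0,0,0,0,0.8,0,0,0,0,0,0,0.8,0,0,0,0,0,0,0.8,0,0,0,0,0,0,0.8,0,0,0,0,0,0,0.8,0,0,0,0,0,0,0.8])

```text
time: 45.5
position: [0.5662, -0.3178, 0.0174]
tool_rot: [[-0.143, 0.99, 0.0], [0.99, 0.143, -0.0], [-0.0, 0.0, -1.0]]
contact_force: [-0.5, 0.1, 0.6]
grip_width: 0.0702
gripper_force: 0.0
```

Emit:
drive_tool(increments=[0,0,-5,0,0,0,0.8,0,0,-10,0,0,0,0.8,0,0,-15,0,0,0,0.8,0,0,-20,0,0,0,0.8,0,0,-20,0,0,0,0.8,0,0,-20,0,0,0,0.8,0,0,-10,0,0,0,0.8,0,0,-5,0,0,0,0.8])

```text
time: 46.17
position: [0.5677, -0.3187, 0.1258]
tool_rot: [[-0.143, 0.99, 0.004], [0.99, 0.143, -0.003], [-0.003, 0.004, -1.0]]
contact_force: [-0.6, 0.3, -0.2]
grip_width: 0.0708
gripper_force: 0.0
```

Emit:
drive_tool(increments=[30,-17,0,0,0,0,0.8,30,-17,0,0,0,0,0.8,30,-17,0,0,0,0,0.8,30,-17,0,0,0,0,0.8,30,-17,0,0,0,0,0.8,30,-17,0,0,0,0,0.8,30,-17,0,0,0,0,0.8,20,-11,0,0,0,0,0.8])

```text
time: 46.83
position: [0.4017, -0.1064, 0.1212]
tool_rot: [[-0.143, 0.99, -0.003], [0.99, 0.143, 0.001], [0.002, -0.002, -1.0]]
contact_force: [0.6, -0.3, -0.8]
grip_width: 0.0706
gripper_force: 0.0
```

Run:
```python
from h import *
o=[];D={n:imaging.get_image(n) for n in("top","scene")}
for p in([.566,-.318,.05],[.5625,.3195,.05]):
    r=[]
    for n,d in D.items():
        q=proj(d,p).astype(int);x,y=q-[50,37];print(n,x,y);r.append(cv2.convertScaleAbs(cv2.resize(d["pixels"][y:y+75,x:x+100,::-1],(400,300),interpolation=cv2.INTER_CUBIC),alpha=1.5))
    o.append(np.hstack(r))
cv2.imwrite("pics/f.png",np.vstack(o))
```

```text
top 397 134
scene 183 94
top 140 128
scene 332 289
```

View pics/f.png

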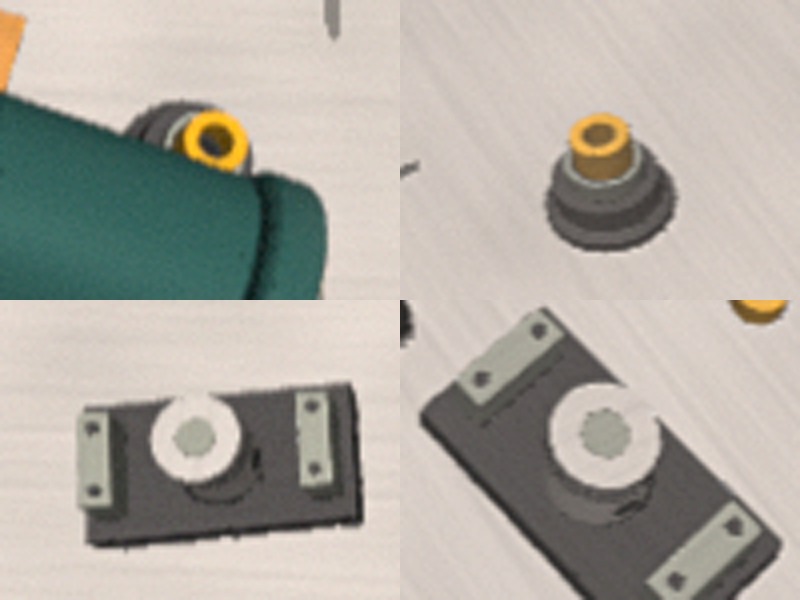

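Collar is upright on the bearing (scene crop (601,132)) and the piston stands upright between the blocks (top crop (196,438), scene crop (605,435)). I'll check the numbers before handing in.

Run:
```python
exec(open("m.py").read().split("for n,a,b,z")[0])
K=lambda x,y,u,v:(x+(u+.5)/4-.5,y+(v+.5)/4-.5)
print("piston",*tri(K(140,128,196,138),K(332,289,205,135)))
print("blocks",(tri(K(140,128,94,160),K(332,289,300,249))[0]+tri(K(140,128,314,138),K(332,289,111,56))[0])/2)
print("collar",*tri(K(397,134,213,140),K(183,94,201,132)))
s=read_state();print(s["time"],s["gripper_force"],s["contact_force"])
```

```text
piston [0.56364891 0.31765812 0.07015985] 0.0010251032900462443
blocks [0.56261713 0.31817409 0.05151344]
collar [ 0.5657455  -0.31410447  0.07290077] 0.0010212874656694516
47.0333 0.0 [-0.06480368 -0.33989144  0.21457332]
```

```bash
python3 -c "
from plant import job
print(job.sign_off())"
```

```text
the job is handed in; nothing more can be done
None
```

The job is handed in at about 47 s, and no verdict came back: by the last pictures the piston is within 2 mm of midway between the blocks, the shaft lies centred across both V rests, the bearing is within about 2 mm of the pedestal's centre, the collar is within about 5 mm of the bearing's centre, and the arm never went near the mouse or carton (final positions not re-measured).

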